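# Widen the tray bay and put the fallen tub away

## Task

First stand the fallen square tub upright on the worktop, lid up, and let go of it. Then squeeze the release lever on the tray divider's handle, slide the divider to the notch marked by the tall round-headed tab and let the lever snap home there; finally set the tub upright on the floor of the widened bay, between the divider and the tray's end wall. Leave the other things where they are.

Things in the scene. Friction and masses are not known exactly. Their poses are not given: they have to be found in the camera images.
- tub_center (a point): Centre of the loose tub: square white plastic, grey lid, 58 x 58 x 120 mm, about 0.3 kg. Its x axis runs along the length, from foot (-60 mm) to lid (+60 mm). At the start it lies on a side, centre 29 mm above the worktop; upright on its foot, x points up and the centre is 60 mm above what it stands on.
- tray: Fixed white tray, 130 (x) by 340 mm (y), origin at its centre on the worktop, z up, +x towards the steel rail. Inner wall faces at x = +-60, y = +-165 mm; walls 5 mm thick, tops 60 mm and inner floor 8 mm above the worktop. The tub's bay is at the +y end, between end wall and divider. A foot strip 8 mm high reaches x = 175 mm.
- rail (a point): Middle of the fixed steel rail behind the tray (tray x = 95, y = 0), 35 mm above the worktop; it runs along the tray's y. Its far side has four notches 32 mm apart, at tray y = 118, 86, 54 and 22 mm. Axes parallel to the tray's.
- panel (a point): Centre of the divider's panel, a grey plate 6 mm thick (tray's y) and 116 mm wide (tray's x) across the tray, top 58 mm above the worktop. It slides along the tray's y in one piece with the handle. Axes parallel to the tray's.
- handle (a point): Middle of the divider's handle, above the rail, 98 mm above the worktop: two upright plates 64 mm long (tray's y), 65 to 117 mm above the worktop. Fixed grey plate: outer face 28 mm from here towards -x (tray). Steel release lever: outer face 30 mm towards +x, 20 mm when squeezed home. Below, an arm (22 mm wide, top at 70 mm) joins it to the panel. Axes parallel to the tray's.
- divider (a joint): Divider position (m): 0 in the first notch (bay 44 mm wide), growing towards the tray's -y as the bay widens; notches at 0, 0.032, 0.064, 0.096. With the lever squeezed it slides with about 2 N of friction; otherwise locked, but for about 3 mm of play either way.
- lever (a joint): Release lever angle (rad): 0 at rest, its tooth home in a notch; 0.25 squeezed home towards the fixed plate. The tooth is free above about 0.16. Sprung: squeezing takes about 5 N, rising to 9 N. Let go between notches it rests at about 0.15 on the rail and snaps in once slid over a notch.
- tab: Fixed upright steel tab with a round head, 63 mm tall, 22 mm wide, on the foot strip behind the rail (tray x = 157 mm); origin at its foot, 8 mm above the worktop, axes parallel to the tray's. Its tray y is that of the notch it marks (2nd, 3rd or 4th). Low round studs (14 mm wide, 6 mm high) stand at the two others.
- soap: Bystander: amber soap bottle, 54 mm across, 150 mm tall, standing in the long bay of the tray; origin at the centre of its underside.
- jar: Bystander: white jar with steel lid, 60 mm across, 85 mm tall, standing in the long bay of the tray; origin at the centre of its underside.
- mug: Bystander: white mug, 80 mm across, 90 mm tall, on the worktop; origin at the centre of its underside.
- bowl: Bystander: white bowl, 100 mm across, 50 mm tall, on the worktop; origin at the centre of its underside.
- brush: Bystander: dish brush, 200 mm long, 20 mm thick, lying on the worktop along its x axis; origin on the underside, between handle and head.
- sponge: Bystander: block sponge 110 x 70 x 30 mm on the worktop; origin at the centre of its underside.
There are look-alikes about, which are no part of the job. Leave any purple or red look-alike of the part that bears tub_center alone.

How it is judged:
By the outcome, as a careful person would: the job done as asked, in the order asked, and still so for the second after the job is handed in, with the robot touching nothing.
It also fails if it takes over 72 s, if anything falls off the work surface, if the arm or the gripper's body presses on something with over 40 N, if the wrist force passes 120 N, or if a joint passes its speed limit or range.

## Robot

A 6-joint arm with a two-finger parallel gripper is mounted at the origin on the work surface. World frame = base frame: x ahead of the robot, y to its left, z up, the work surface at z = 0. Lengths are in m, angles in rad, forces in N, time in s.
With the tool pointing down it reaches from about 0.35 to 0.85 m from the base axis. Payload 8.1 kg.
Tool frame: the origin (TCP) lies midway between the tips of the shut fingers; the grasp point (between the pads) lies 19 mm behind it (robot.grip_point_offset is the distance from the TCP to the grasp point, in m); z points along the fingers, y is the line along which they close (so a half turn about z gives the same grasp; the last joint's range is limited). The gripper opens to 93 mm and grips with 3 to 60 N. Pads are 15 mm wide; open, the fingers measure 128 mm over their backs; the gripper's body (75 mm by 188 mm) begins 65 mm behind the grasp point.
Start: joints at [1.264, 0.13, 1.488, -0, 1.523, -0.085], TCP at [0.132, 0.585, 0.219] pointing down, gripper open.
Joint ranges: [-2.96, 2.96], [-0.89, 2.26], [0.02, 2.5], [-1.34, 4.48], [0, 2.73], [-2.66, 2.66]. Speed limits (rad/s): [2.39, 2.39, 2.79, 3.14, 3.14, 3.14].

## Interface

Orientations are given as a rotation vector (axis times angle).
In Python, from plant import robot, read_camera, job gives the robot as it stands.
- The arm moves only by the shell command python3 -m inch 'ROWS' [FORCE]. ROWS is JSON, one flat list of numbers, 5 for each row, row after row: the shift along the world's x, y, z in mm, then the turn about the world's z in degrees, then the opening in per cent of the stroke, from 0 (shut) to 100 (fully open). In form: [dx, dy, dz, yaw, hand, dx, dy, dz, yaw, hand, ...]. A call has 1 to 10 rows; each row is the pose to reach, as a shift and turn from the pose commanded when the call began; what a row does not reach only later rows make up. A row lasts 1/12 s, in which the tool goes at most 41.7 mm and 7.16 degrees, less where a joint would pass 70% of its speed; a pose out of reach is approached as far as the arm can. A call with a gripper value outside its range is refused whole. The fingers move at their own pace and stop on an object; FORCE is the grip in N (left out, the last holds). Time passes only in rows, so rows that repeat a pose let the fingers close. It gives the time, the measured TCP pose, the force, the opening and the grip force at its end, in the units of the state.
- robot.read_state(): the state, without advancing time (a new reading comes with each control period).
- read_camera(name): name is "scene" or "top"; returns a dict with "image" (480x640x3 uint8, blue, green, red), "K" (3x3 intrinsics, pixels), "extrinsics" (4x4, takes a point from world to camera coordinates). Camera axes: x right, y down, z forward; pixel columns grow to the right and rows downward; lengths in m; the calibration is good to about 2 mm. A picture is of the moment at which its call begins. There is no depth.
- job.close_job(): hands the job in; it is judged then, once.
The state is a dict: "t": time; "q": joint angles; "dq": joint speeds; "joint_torque": joint torques, N m; "tool_pos": TCP position; "orientation": TCP orientation; "force": force on the tool from outside, world axes, zero at the start; "wrist_torque": the same for the moment, N m; "opening": finger opening in m; "gripper_force": force on a finger pad.
Only numpy, scipy, OpenCV 4.12 (cv2) and the standard library are available. Lean on these libraries where they do the work, as an engineer would, in place of code of your own. Each camera call takes 0.05 s, during which the arm holds its last target. There are 200 camera calls.

## Working session

There is one attempt and no reset: what is moved stays moved. The work goes in short steps, Python scripts to look and compute and a shell command to move; the robot and the scene stay as the last step left them, time stands still between calls to the robot, and variables do not carry over. Pictures are saved under pics/ and viewed, at most 10 in all, crops included, and the job is handed in when it is done.

```bash
mkdir -p pics; ls; python3 - <<'E'
from plant import robot, read_camera, job
import cv2,numpy as np
for n in("scene","top"):
    c=read_camera(n); cv2.imwrite(f"pics/{n}0.png",c["image"]); np.savez(n,**{k:c[k] for k in("image","K","extrinsics")}); print(n,c["K"].round(1).tolist(),c["extrinsics"].round(3).tolist())
s=robot.read_state();print(s["t"],s["tool_pos"],s["orientation"],s["opening"],robot.grip_point_offset)
E
```

```text
pics
scene [[449.8, 0.0, 323.6], [0.0, 449.8, 239.4], [0.0, 0.0, 1.0]] [[-0.884, 0.467, 0.02, 0.457], [0.242, 0.495, -0.834, -0.045], [-0.4, -0.733, -0.551, 1.331], [0.0, 0.0, 0.0, 1.0]]
top [[512.8, 0.0, 308.0], [0.0, 512.8, 237.6], [0.0, 0.0, 1.0]] [[0.01, -1.0, 0.009, -0.027], [-0.999, -0.01, -0.046, 0.494], [0.046, -0.009, -0.999, 1.209], [0.0, 0.0, 0.0, 1.0]]
0.1 [0.13183447 0.58479658 0.2176674 ] [-3.47628653e-01 -3.12200481e+00  2.66945758e-03] 0.0929605127040127 0.0188
```

View pics/scene0.png

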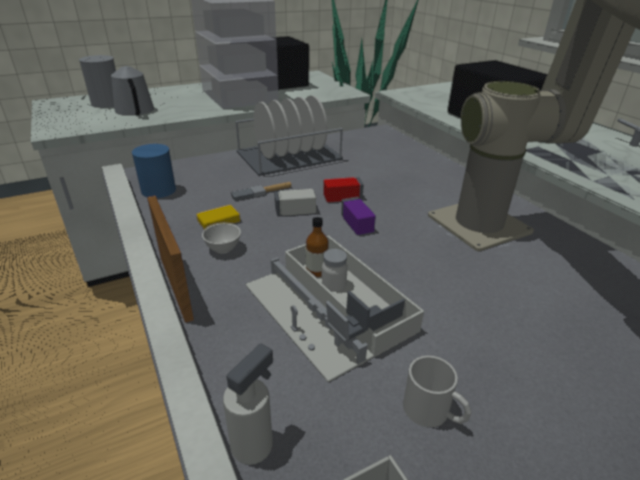

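View pics/top0.png

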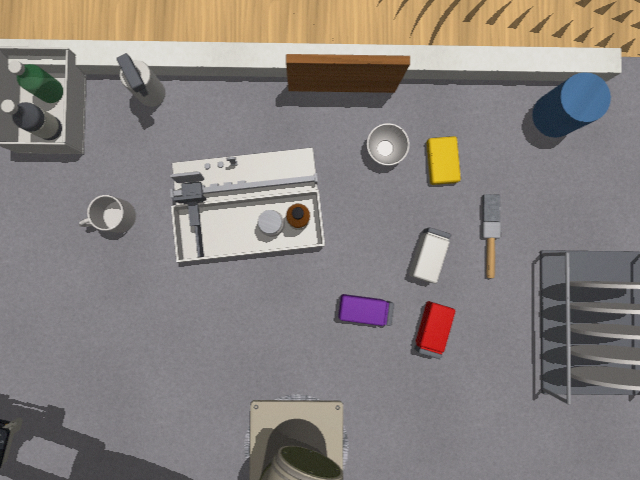

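The scene image shows the white block at (296,202), the red one at (342,188), the purple one at (358,216), and the tray with handle at about (350,325). In the top view three blocks could be the tub: white (431,256), purple (364,310) and red (435,328). The white one with the grey lid fits the description. I'll enlarge that crop and the tray to confirm.

```bash
cat > h.py <<'E'
import numpy as np,cv2
from plant import robot, read_camera, job
def cam(n): 
    c=read_camera(n); return c
def ray(c,uv,z):
    K,E=np.array(c["K"]),np.array(c["extrinsics"]); R,t=E[:3,:3],E[:3,3]
    o=-R.T@t; d=R.T@np.linalg.inv(K)@np.array([uv[0],uv[1],1.]); return o+d*(z-o[2])/d[2]
def proj(c,p):
    K,E=np.array(c["K"]),np.array(c["extrinsics"]); q=K@(E[:3,:3]@np.array(p)+E[:3,3]); return q[:2]/q[2]
E
python3 - <<'E'
import cv2,numpy as np
t=np.load("top.npz")["image"];s=np.load("scene.npz")["image"]
r=lambda i,x,y,w,h,W,H:cv2.resize(i[y:y+h,x:x+w],(W,H),interpolation=cv2.INTER_CUBIC)
a=r(t,165,140,170,130,800//2,306); b=r(t,390,215,80,60,400,300)
c=r(s,240,215,190,140,400,295); d=r(s,260,165,80,60,400,295)
cv2.imwrite("pics/crop.png",np.vstack([np.hstack([a[:300],b]),np.hstack([c,d])]))
E
```

```text
(no output)
```

View pics/crop.png

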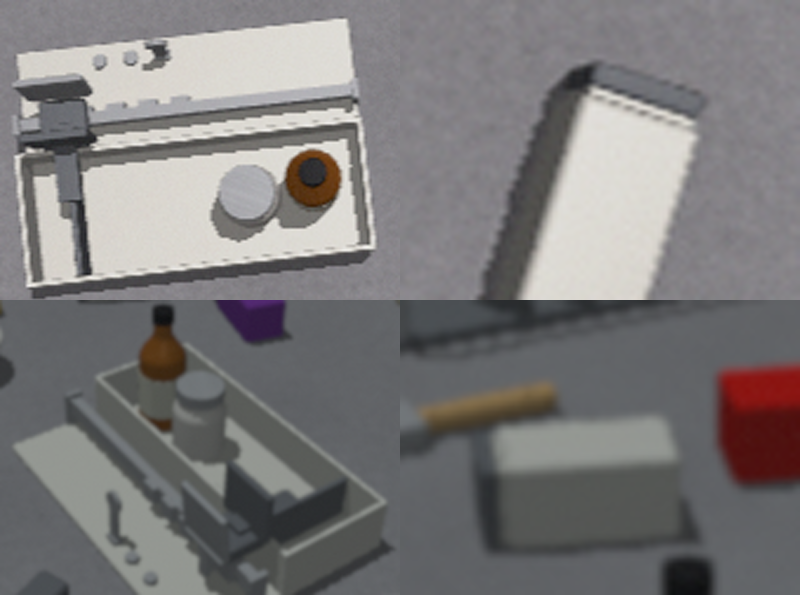

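The enlarged crop confirms the target: the white block has a grey lid at its far end, at about (447,232) in the top view, and there is no red or purple on it. The two low studs sit at about (207,166) and (220,164), nearest notch 1. The upright tab sits at about (231,161), so it is the third of the markers and marks notch 4, a slide of 96 mm.

```bash
cat > m.py <<'E'
from h import *
c=dict(np.load("top.npz")); im=c["image"]; g=im.min(2).astype(int)
# tub white top
m=np.zeros(g.shape,np.uint8); m[220:295,400:460]=(g[220:295,400:460]>165)
cs,_=cv2.findContours(m,0,1); k=max(cs,key=cv2.contourArea)
pts=np.array([ray(c,p,.058)[:2] for p in k[:,0].astype(float)],np.float32)
r=cv2.minAreaRect(pts*1000); b=cv2.boxPoints(r); print("tub rect",r,b.round(1).tolist())
# tray
w=(g>150)
near=[(u,max(v for v in range(225,275) if w[v,u])+.5) for u in range(190,315)]
L=[(min(u for u in range(165,200) if w[v,u])-.5,v) for v in range(212,256)]
Rr=[(max(u for u in range(300,335) if w[v,u])+.5,v) for v in range(200,240)]
def fit(P):
    q=np.array([ray(c,p,.06)[:2] for p in P])*1000
    vx,vy,x,y=cv2.fitLine(q.astype(np.float32),cv2.DIST_HUBER,0,.01,.01).ravel(); return np.array([vx,vy]),np.array([x,y])
F={n:fit(P) for n,P in(("near",near),("L",L),("R",Rr))}
for n,(d,p) in F.items(): print(n,d,p,np.degrees(np.arctan2(d[1],d[0])))
def X(a,b):
    (d,p),(e,q)=F[a],F[b]; s=np.linalg.solve(np.c_[d,-e],q-p); return p+d*s[0]
A,B=X("near","L"),X("near","R"); print(A,B,np.linalg.norm(A-B))
ey=(A-B)/np.linalg.norm(A-B); ex=np.array([ey[1],-ey[0]]); O=(A+B)/2+65*ex
print("tray",O,"yaw",np.degrees(np.arctan2(ex[1],ex[0])))
for n,x,y,z in(("handle",95,118,98),("panel",0,118,58),("tab",157,22,71),("stud",157,86,14),("bay4",0,95,120),("rimfarL",65,170,60)):
    P=O+ex*x+ey*y; print(n,P.round(1),proj(c,[*(P/1000),z/1000]).round(1))
E
python3 m.py
```

```text
tub rect ((450.3238220214844, -305.797119140625), (53.613285064697266, 104.21348571777344), 71.5762939453125) [[392.3999938964844, -314.79998779296875], [491.29998779296875, -347.70001220703125], [508.20001220703125, -296.79998779296875], [409.3999938964844, -263.8999938964844]]
near [ 0.12155009 -0.9925853 ] [455.13467 104.99298] -83.018425
L [0.99297154 0.11835352] [493.4549  285.31628] 6.7970886
R [0.992186  0.1247675] [535.02704  -53.480072] 7.167329
[433.92157 278.22043] [475.45828  -60.970856] 341.72507
tray [519.208   116.52554] yaw 6.9815707
handle [599.2 245.2] [188.  187.2]
panel [504.9 233.7] [196.2 230.8]
tab [672.4 157.4] [230.  157.3]
stud [664.6 221. ] [206.7 165.1]
bay4 [507.7 210.8] [200.8 227.9]
rimfarL [563.1 293.2] [170.4 205. ]
```

```bash
python3 -m inch '[318,-285,0,-6,100,318,-285,0,-6,100,318,-285,0,-6,100,318,-285,0,-6,100,318,-285,0,-6,100,318,-285,0,-6,100,318,-285,0,-6,100,318,-285,0,-6,100,318,-285,0,-6,100,318,-285,0,-6,100]' 10
```

```text
t: 0.93
tool_pos: [0.4432, 0.3054, 0.2184]
orientation: [-0.51, -3.1, 0.0]
force: [0.6, 1.0, -0.3]
opening: 0.0932
gripper_force: 0.0
```

```bash
python3 -m inch '[52,-626,0,0,100,52,-626,0,0,100,52,-626,0,0,100,52,-626,0,0,100,52,-626,0,0,100,52,-626,0,0,100,52,-626,0,0,100,52,-626,0,0,100,52,-626,0,0,100,52,-626,0,0,100]'; python3 -m inch '[20,-210,0,0,100,20,-210,0,0,100,20,-210,0,0,100,20,-210,0,0,100,20,-210,0,0,100,20,-210,0,0,100,20,-210,-60,0,100,20,-210,-100,0,100]'
```

```text
t: 1.77
tool_pos: [0.4762, -0.11, 0.2184]
orientation: [-0.511, -3.1, -0.0]
force: [0.8, 0.3, 0.2]
opening: 0.0931
gripper_force: 0.0
t: 2.43
tool_pos: [0.4985, -0.3205, 0.1371]
orientation: [0.513, 3.094, -0.005]
force: [0.0, 0.4, -0.6]
opening: 0.0929
gripper_force: 0.0
```

```bash
python3 -m inch '[0,0,0,0,100,0,0,-40,0,100,0,0,-80,0,100,0,0,-106,0,100,0,0,-106,0,100]'; python3 - <<'E'
from h import *
a=cam("top")["image"][190:310,370:500]; b=cam("scene")["image"][140:260,230:360]
cv2.imwrite("pics/g1.png",np.hstack([cv2.resize(a,(400,370)),cv2.resize(b,(400,370))]))
E
```

```text
t: 2.85
tool_pos: [0.493, -0.3147, 0.0239]
orientation: [-0.508, -3.091, -0.008]
force: [-1.3, -0.2, -1.4]
opening: 0.093
gripper_force: 0.0
```

View pics/g1.png

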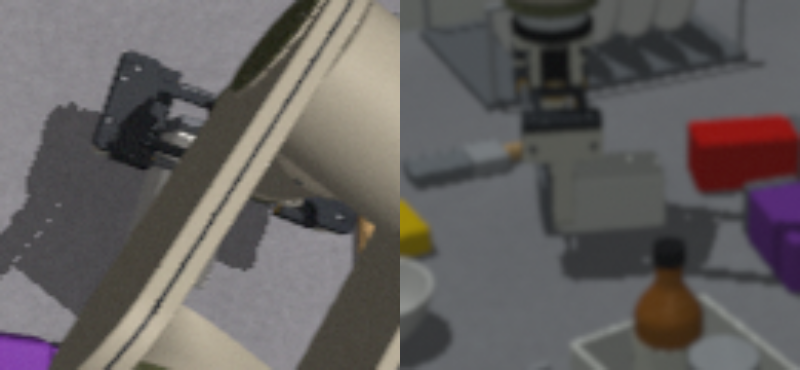

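The fingers straddle the white tub near its lid. In the scene half the tub is at about (615,190), with one finger at its left end. Closing lightly.

```bash
python3 -m inch '[0,-3,0,0,100,0,-5,-6,0,100,0,-5,-6,0,50,0,-5,-6,0,40,0,-5,-6,0,40,0,-5,-6,0,40,0,-5,-6,0,40,0,-5,-6,0,40,0,-5,-6,0,40]' 8
```

```text
t: 3.7
tool_pos: [0.4969, -0.3229, 0.0235]
orientation: [0.511, 3.1, 0.0]
force: [-0.3, 1.5, 2.2]
opening: 0.058
gripper_force: 8.0
```

```bash
python3 -m inch '[0,0,0,0,80,0,0,0,0,80,0,0,-6,0,80,0,0,-12,0,80,0,0,-12,0,60,0,0,-12,0,40,0,0,-12,0,40,0,0,-12,0,40,0,0,-12,0,40,0,0,-12,0,40]' 8
```

```text
t: 4.53
tool_pos: [0.4966, -0.3229, 0.0111]
orientation: [-0.511, -3.1, -0.0]
force: [0.1, 0.8, -2.3]
opening: 0.0579
gripper_force: 8.0
```

```bash
python3 -m inch '[-3,1,9,0,40,-6,2,17,0,40,-11,4,26,0,40,-16,5,33,0,40,-21,7,41,0,40,-27,9,47,0,40,-34,11,54,0,40,-41,14,59,0,40,-49,16,64,0,40,-57,19,68,0,40]' 6; python3 -m inch '[0,0,0,0,40]'; python3 - <<'E'
from h import *
cv2.imwrite("pics/g2.png",cv2.resize(cam("scene")["image"][120:270,220:420],(600,450)))
E
```

```text
t: 5.37
tool_pos: [0.4391, -0.304, 0.0803]
orientation: [0.511, 3.099, -0.001]
force: [0.6, -0.1, -1.9]
opening: 0.0585
gripper_force: 6.0
t: 5.45
tool_pos: [0.4388, -0.3039, 0.0805]
orientation: [0.511, 3.099, -0.001]
force: [-0.4, 0.9, -2.2]
opening: 0.0578
gripper_force: 6.0
```

View pics/g2.png

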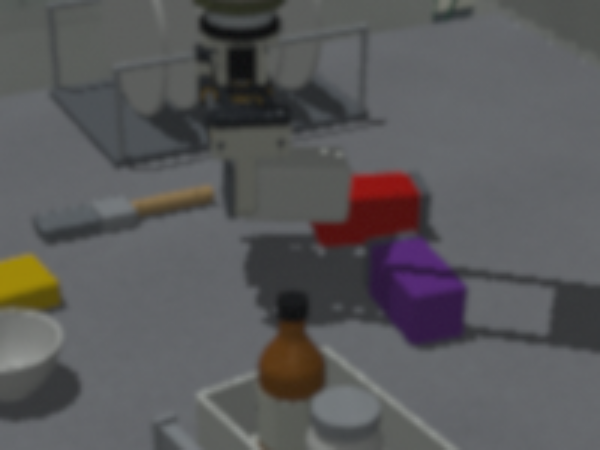

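The tub is held level in the air at about (300,185) in the crop, so the pads do not let it pivot. I'll carry it back, clear of the red box, set it down, and regrip nearer the lid with the lightest force.

```bash
python3 -m inch '[40,-5,0,0,40,80,-10,0,0,40,115,-14,0,0,40,115,-14,-20,0,40,115,-14,-40,0,40,115,-14,-60,0,40,115,-14,-68,0,40,115,-14,-69,0,40,115,-14,-69,0,40,115,-14,-69,0,70]' 6;  python3 -m inch '[0,0,0,0,80,0,0,0,0,80,4,-1,0,0,80,9,-3,0,0,80,9,-3,0,0,60,9,-3,0,0,40,9,-3,0,0,40,9,-3,0,0,40,9,-3,0,0,40,9,-3,0,0,40]' 3
```

```text
t: 6.33
tool_pos: [0.5548, -0.3182, 0.0109]
orientation: [0.511, 3.1, -0.0]
force: [0.5, 0.3, 0.1]
opening: 0.0612
gripper_force: 0.0
t: 7.17
tool_pos: [0.5638, -0.321, 0.0102]
orientation: [0.511, 3.1, 0.0]
force: [1.0, 0.0, -1.4]
opening: 0.0581
gripper_force: 3.0
```

```bash
python3 -m inch '[-3,1,10,0,40,-3,1,10,0,40,-7,2,19,0,40,-7,2,19,0,40,-11,4,28,0,40,-11,4,28,0,40,-16,5,36,0,40,-16,5,36,0,40,-16,5,36,0,40]' 3; python3 - <<'E'
from h import *
cv2.imwrite("pics/g3.png",cv2.resize(cam("scene")["image"][140:240,240:400],(480,300)))
E
```

```text
t: 7.92
tool_pos: [0.548, -0.3163, 0.0472]
orientation: [0.511, 3.099, -0.001]
force: [1.7, -0.6, 0.1]
opening: 0.058
gripper_force: 3.0
```

View pics/g3.png

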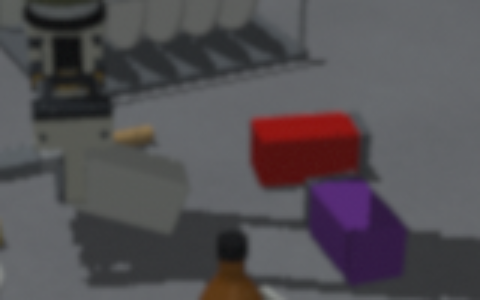

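The foot end on the right, at about (175,215) in the crop, now drops as the lid end rises, so the tub is pivoting about its foot edge. I'll continue the arc.

```bash
python3 -m inch '[-6,2,8,0,40,-12,4,16,0,40,-19,6,22,0,40,-27,9,28,0,40,-35,12,34,0,40,-44,15,39,0,40,-53,18,42,0,40,-62,21,45,0,40,-62,21,45,0,40]' 3; python3 -m inch '[-10,3,2,0,40,-19,6,4,0,40,-29,9,4,0,40,-38,12,4,0,40,-48,15,3,0,40,-57,19,1,0,40,-57,19,-2,0,40,-57,19,-2,0,40]' 3; python3 - <<'E'
from h import *
cv2.imwrite("pics/g4.png",cv2.resize(cam("scene")["image"][130:250,230:390],(600,450)))
E
```

```text
t: 8.72
tool_pos: [0.485, -0.295, 0.093]
orientation: [0.511, 3.098, -0.001]
force: [-0.5, 0.6, 1.4]
opening: 0.0578
gripper_force: 3.0
t: 9.38
tool_pos: [0.4291, -0.2764, 0.0899]
orientation: [0.511, 3.098, -0.001]
force: [0.7, -0.3, 2.7]
opening: 0.058
gripper_force: 3.0
```

View pics/g4.png

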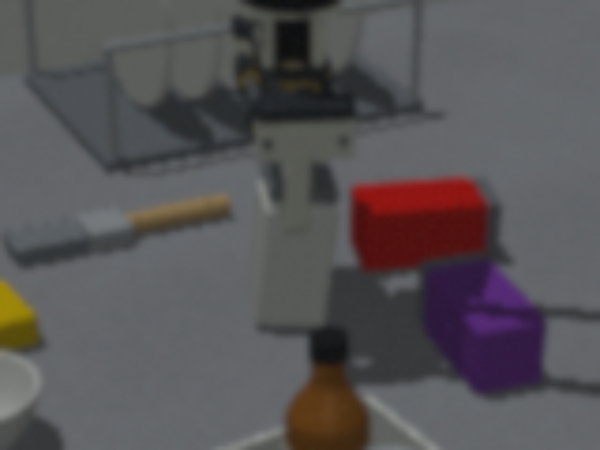

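The tub stands nearly upright, at about (295,250) in the crop with its foot at about (295,328). Releasing lets it settle.

```bash
python3 -m inch '[0,0,0,0,48,0,0,0,0,55,0,0,0,0,62,0,0,0,0,70,0,0,0,0,80,0,0,0,0,90,0,0,0,0,90]' 3;  python3 -m inch '[0,0,30,0,90,0,0,70,0,90,0,0,110,0,90,40,40,125,0,90,80,80,125,0,90,110,110,125,-6,90,140,140,125,-13,90,140,160,125,-19,90,140,180,125,-26,90]' 20; python3 - <<'E'
from h import *
a=cam("scene");b=cam("top")
np.savez("top2",**{k:b[k] for k in("image","K","extrinsics")})
cv2.imwrite("pics/g5.png",np.hstack([cv2.resize(a["image"][130:250,230:390],(400,300)),cv2.resize(b["image"][190:310,360:520],(400,300))]))
E
```

```text
t: 10.02
tool_pos: [0.4283, -0.2756, 0.0886]
orientation: [-0.51, -3.099, -0.001]
force: [-0.1, -0.5, -0.8]
opening: 0.0802
gripper_force: 0.0
t: 10.77
tool_pos: [0.5706, -0.0932, 0.2137]
orientation: [-1.201, -2.903, -0.001]
force: [-0.0, -0.2, 0.1]
opening: 0.0837
gripper_force: 0.0
```

View pics/g5.png

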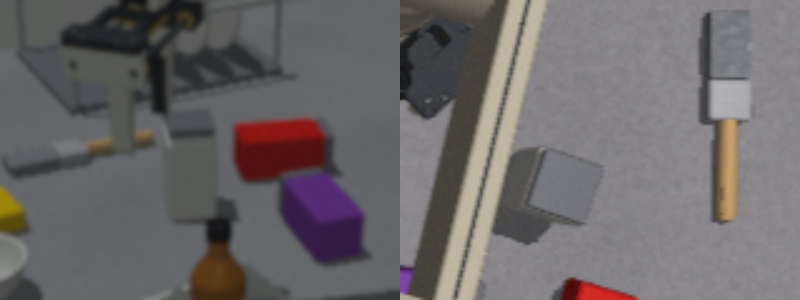

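The tub is upright with its lid up, lid centre at about (426,264) in the full top image, and released. Next is the divider handle.

```bash
python3 -m inch '[28,338,0,-38,90,28,338,0,-38,90,28,338,0,-38,90,28,338,0,-38,90,28,338,0,-38,90,28,338,0,-38,90,28,338,0,-38,90,28,338,0,-38,90,28,338,0,-38,90,28,338,0,-38,90]' 20; python3 -m inch '[0,0,0,0,90]'; python3 - <<'E'
from h import *
c=dict(np.load("top2.npz")); im=c["image"]; h=im.astype(int)
cv2.imwrite("pics/lid.png",im[225:300,400:470])
g=h.min(2); sub=h[235:290,405:450]
print(g[245:285:4,408:446:3])
E
```

```text
t: 11.7
tool_pos: [0.596, 0.2457, 0.2136]
orientation: [-2.068, -2.364, 0.0]
force: [0.1, -0.8, 0.5]
opening: 0.0833
gripper_force: 0.0
t: 11.78
tool_pos: [0.5964, 0.2421, 0.2136]
orientation: [-2.072, -2.362, 0.002]
force: [0.3, -0.1, -0.5]
opening: 0.0838
gripper_force: 0.0
[[133 133 132 131 135 127 129 132 127 128 136 126 127]
 [115  94  83 143 106 133 127 126 131 132 128 127 130]
 [ 81  82  90  84 121 120 121 112  98 129 129 133 131]
 [ 82  77  82 118 118 118 122 117 117 117 114 124 136]
 [ 80  92  75 117 118 120 119 119 116 115 117 130 135]
 [ 79  96 113 119 117 119 115 116 117 115 114 130 128]
 [ 81  75 118 117 117 118 117 115 114 114 133 129 134]
 [ 82  92  73 107 115 115 116 117 114 108 132 125 135]
 [ 74  71  73  77  80  95  68 111 118 126 131 135 131]
 [ 75  72  73  68 132 132 131 129 133 134 132 130 125]]
```

```bash
python3 -m inch '[3,2,-35,0,90,3,2,-70,0,90,3,2,-105,0,90,3,2,-125,0,90,3,2,-135,0,90,3,2,-135,0,90]' 20; python3 - <<'E'
from h import *
a=cam("scene");b=cam("top")
cv2.imwrite("pics/h1.png",np.hstack([cv2.resize(a["image"][230:380,260:460],(400,300)),cv2.resize(b["image"][130:280,140:340],(400,300))]))
E
```

```text
t: 12.28
tool_pos: [0.5979, 0.2413, 0.076]
orientation: [-2.075, -2.355, 0.008]
force: [0.3, -0.5, 0.2]
opening: 0.0837
gripper_force: 0.0
```

View pics/h1.png

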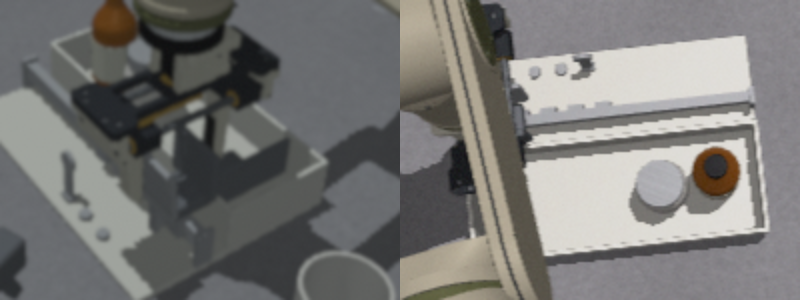

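```bash
python3 - <<'E'
from h import *
c=dict(np.load("scene.npz"));O=np.array([519.2,116.5]);t=np.radians(7);ex=np.array([np.cos(t),np.sin(t)]);ey=np.array([-ex[1],ex[0]])
f=lambda x,y,z:((proj(c,[*((O+ex*x+ey*y)/1000),z/1000])-[260,230])*2).round()
for y in(86,118,150): print(y,"lever top",f(125,y,117),"bot",f(125,y,65),"fixed top",f(67,y,117))
for s in(-1,1): print("finger tip in/out",f(95+s*42,116,79),f(95+s*60,116,79))
s=robot.read_state();print(s["tool_pos"],s["orientation"])
p=(s["tool_pos"][:2]*1000-O);print("tool in tray",p@ex,p@ey)
E
```

```text
86 lever top [129. 143.] bot [128. 183.] fixed top [177. 121.]
118 lever top [148. 162.] bot [147. 203.] fixed top [197. 139.]
150 lever top [169. 182.] bot [167. 223.] fixed top [219. 158.]
finger tip in/out [205. 162.] [219. 155.]
finger tip in/out [136. 196.] [120. 203.]
[0.60064152 0.24294166 0.08059819] [2.07624930e+00 2.35669585e+00 1.33922976e-03]
tool in tray 96.2438307522974 115.57396000701421
```

The top crop shows the jar and soap clear of the path. In the scene crop the front finger at about (132,190) sits outside the lever at about (165,195), as the projection predicts. Squeezing.

```bash
python3 -m inch '[0,0,0,0,80,0,0,0,0,70,0,0,0,0,60,0,0,0,0,50,0,0,0,0,40,0,0,0,0,40,0,0,0,0,40,0,0,0,0,40]' 20
```

```text
t: 13.05
tool_pos: [0.5966, 0.2439, 0.0804]
orientation: [-2.072, -2.356, 0.008]
force: [-20.8, -4.2, 17.3]
opening: 0.0532
gripper_force: 20.0
```

```bash
python3 -m inch '[-2,0,0,0,40,-4,0,0,0,40,-6,-1,0,0,40,-6,-1,0,0,40,-6,-1,0,0,40]' 25
```

```text
t: 13.47
tool_pos: [0.5946, 0.2437, 0.0806]
orientation: [2.075, 2.358, 0.004]
force: [-1.8, 2.2, 5.3]
opening: 0.0495
gripper_force: 25.5
```

```bash
python3 -m inch '[1,-8,0,0,40,2,-18,0,0,40,4,-30,0,0,40,5,-42,0,0,40,7,-54,0,0,40,8,-66,0,0,40,9,-78,0,0,40,11,-88,0,0,40,12,-95,0,0,40,12,-95,0,0,40]' 25; python3 -m inch '[0,0,0,0,40,0,0,0,0,40]'
```

```text
t: 14.3
tool_pos: [0.6066, 0.1463, 0.0806]
orientation: [2.076, 2.356, 0.001]
force: [-2.2, -1.9, 9.3]
opening: 0.05
gripper_force: 25.7
t: 14.47
tool_pos: [0.6066, 0.147, 0.0806]
orientation: [2.075, 2.357, 0.001]
force: [-3.6, -2.0, 9.2]
opening: 0.0496
gripper_force: 25.7
```

```bash
python3 -m inch '[0,0,0,0,55,0,0,0,0,60,0,0,0,0,70,0,0,0,0,75,5,1,0,0,75,5,1,0,0,75]' 25; python3 -m inch '[0,0,0,0,65,0,0,0,0,50,0,0,0,0,50,0,0,0,0,50,0,0,0,0,50,0,0,0,0,50]' 3
```

```text
t: 14.97
tool_pos: [0.6106, 0.1488, 0.0787]
orientation: [-2.075, -2.357, 0.002]
force: [0.5, 0.2, -0.1]
opening: 0.0698
gripper_force: 0.0
t: 15.47
tool_pos: [0.6103, 0.149, 0.0788]
orientation: [-2.075, -2.358, 0.001]
force: [1.3, 0.6, -2.8]
opening: 0.0578
gripper_force: 3.0
```

The opening is 57.8 mm under a 3 N touch, so the lever is fully out and home in notch 4. I'll let go and rise, and measure the standing tub.

```bash
python3 -m inch '[0,0,0,0,60,0,0,0,0,75,0,0,0,0,80,0,0,30,0,80,0,0,70,0,80,0,0,110,0,80,0,0,145,0,80,0,0,145,0,80]' 3; python3 - <<'E'
from h import *
c=dict(np.load("top2.npz")); g=cv2.medianBlur(c["image"],3).min(2).astype(int)
m=np.zeros(g.shape,np.uint8); s=np.s_[240:290,402:450]; m[s]=((g[s]>103)&(g[s]<123))
m=cv2.morphologyEx(m,cv2.MORPH_OPEN,np.ones((3,3)))
k=max(cv2.findContours(m,0,1)[0],key=cv2.contourArea)
p=np.array([ray(c,q,.12)[:2] for q in k[:,0].astype(float)],np.float32)*1000
print(cv2.minAreaRect(p), cv2.boundingRect(k))
E
```

```text
t: 16.13
tool_pos: [0.6149, 0.1497, 0.2352]
orientation: [2.069, 2.351, 0.018]
force: [1.0, 0.5, 1.2]
opening: 0.0744
gripper_force: 0.0
((435.4646911621094, -279.24945068359375), (52.56804275512695, 53.066253662109375), 70.89678955078125) (413, 249, 28, 30)
```

```bash
python3 -m inch '[-177,-428,0,-26,92,-177,-428,0,-26,92,-177,-428,0,-26,92,-177,-428,0,-26,92,-177,-428,0,-26,92,-177,-428,0,-26,92,-177,-428,0,-26,92,-177,-428,0,-26,92,-177,-428,0,-26,92,-177,-428,0,-26,92]' 15; python3 -m inch '[0,0,0,0,92]'
```

```text
t: 16.97
tool_pos: [0.4505, -0.2378, 0.2249]
orientation: [2.552, 1.83, 0.001]
force: [1.0, 0.0, 0.0]
opening: 0.0853
gripper_force: 0.0
t: 17.05
tool_pos: [0.4486, -0.2423, 0.2247]
orientation: [2.557, 1.822, -0.004]
force: [0.5, 0.2, -0.2]
opening: 0.0853
gripper_force: 0.0
```

```bash
python3 -m inch '[-14,-37,0,0,92,-14,-37,0,0,92,-14,-37,0,0,92]' 15; python3 -m inch '[0,0,0,0,92]'
```

```text
t: 17.3
tool_pos: [0.4369, -0.2744, 0.2245]
orientation: [2.556, 1.826, -0.0]
force: [0.5, 0.8, -0.5]
opening: 0.0857
gripper_force: 0.0
t: 17.38
tool_pos: [0.4376, -0.2728, 0.2244]
orientation: [-2.554, -1.83, -0.001]
force: [0.6, 0.8, 0.4]
opening: 0.0857
gripper_force: 0.0
```

```bash
python3 -m inch '[-2,-6,-35,0,92,-2,-6,-70,0,92,-2,-6,-105,0,92,-2,-6,-130,0,92,-2,-6,-146,0,92,-2,-6,-146,0,92,-2,-6,-146,0,92]' 15; python3 -m inch '[0,0,0,0,80,0,0,0,0,65,0,0,0,0,55,0,0,0,0,45,0,0,0,0,45,0,0,0,0,45,0,0,0,0,45]' 15
```

```text
t: 17.97
tool_pos: [0.4355, -0.2775, 0.0778]
orientation: [-2.55, -1.832, 0.001]
force: [0.1, 0.3, 0.0]
opening: 0.0851
gripper_force: 0.0
t: 18.55
tool_pos: [0.4358, -0.2794, 0.0792]
orientation: [2.552, 1.83, 0.0]
force: [-2.4, 1.4, 6.9]
opening: 0.0583
gripper_force: 15.0
```

```bash
python3 -m inch '[0,0,25,0,45,0,0,60,0,45,0,0,100,0,45,0,0,140,0,45,0,0,175,0,45,10,35,175,5,45,20,70,175,10,45,30,105,175,15,45,36,140,175,20,45,42,175,175,26,45]' 20; python3 -m inch '[10,35,0,0,45,15,70,0,0,45,20,105,0,0,45,22,140,0,0,45,24,175,0,0,45,26,210,0,0,45,28,245,0,0,45,30,280,0,0,45,31,300,0,0,45,31,313,0,0,45]' 20; python3 -m inch '[0,0,0,0,45,0,0,0,0,45]'
```

```text
t: 19.38
tool_pos: [0.4774, -0.1025, 0.2529]
orientation: [-2.071, -2.361, -0.0]
force: [1.0, 0.1, -2.6]
opening: 0.0583
gripper_force: 19.9
t: 20.22
tool_pos: [0.5079, 0.2114, 0.2526]
orientation: [-2.072, -2.36, 0.001]
force: [-0.1, -0.7, -3.0]
opening: 0.058
gripper_force: 19.9
t: 20.38
tool_pos: [0.5083, 0.2087, 0.2528]
orientation: [-2.074, -2.359, 0.002]
force: [0.5, -0.5, -2.0]
opening: 0.0579
gripper_force: 19.9
```

```bash
python3 -m inch '[0,2,-35,0,45,0,2,-70,0,45,0,2,-105,0,45,0,2,-130,0,45,0,2,-145,0,45,0,2,-155,0,45,0,2,-160,0,45,0,2,-163,0,45,0,2,-165,0,45,0,2,-165,0,45]' 20; python3 -m inch '[0,0,0,0,45,0,0,-1,0,45]'
```

```text
t: 21.22
tool_pos: [0.5093, 0.2109, 0.0893]
orientation: [2.075, 2.357, 0.002]
force: [-0.3, 0.3, -2.2]
opening: 0.058
gripper_force: 19.9
t: 21.38
tool_pos: [0.5094, 0.2112, 0.0886]
orientation: [2.075, 2.357, 0.003]
force: [-0.1, -0.3, -3.5]
opening: 0.0581
gripper_force: 19.9
```

Still carrying the full weight, so it needs a millimetre or two more.

```bash
python3 -m inch '[0,0,-1,0,45,0,0,-2,0,45,0,0,-2,0,45,0,0,-2,0,45]' 20
```

```text
t: 21.72
tool_pos: [0.5095, 0.2109, 0.0876]
orientation: [2.074, 2.357, 0.002]
force: [-4.6, -3.8, 11.5]
opening: 0.0577
gripper_force: 20.0
```

```bash
python3 -m inch '[0,0,1,0,45,0,0,1,0,66,0,0,1,0,75,0,0,1,0,85,0,0,1,0,92,0,0,1,0,92]' 5; python3 -m inch '[0,0,30,0,92,0,0,70,0,92,0,0,110,0,92,0,0,145,0,92,-20,35,145,0,92,-40,70,145,0,92,-60,105,145,0,92,-80,140,145,0,92,-100,175,145,0,92,-110,210,145,0,92]'; python3 -m inch '[0,0,0,0,92,0,0,0,0,92]'; python3 - <<'E'
from h import *
a=cam("scene");b=cam("top")
cv2.imwrite("pics/end.png",np.vstack([np.hstack([cv2.resize(a["image"][210:360,240:440],(400,300)),cv2.resize(b["image"][140:290,150:350],(400,300))]),np.hstack([cv2.resize(a["image"],(400,300)),cv2.resize(b["image"],(400,300))])]))
E
```

```text
t: 22.22
tool_pos: [0.5085, 0.211, 0.0862]
orientation: [-2.076, -2.358, 0.0]
force: [-0.1, 0.2, 0.2]
opening: 0.0826
gripper_force: 0.0
t: 23.05
tool_pos: [0.3963, 0.4227, 0.2315]
orientation: [-2.075, -2.359, -0.0]
force: [-0.6, 0.3, -0.1]
opening: 0.0859
gripper_force: 0.0
t: 23.22
tool_pos: [0.3973, 0.4225, 0.2309]
orientation: [-2.071, -2.362, 0.001]
force: [0.2, -0.1, 0.2]
opening: 0.0853
gripper_force: 0.0
```

View pics/end.png

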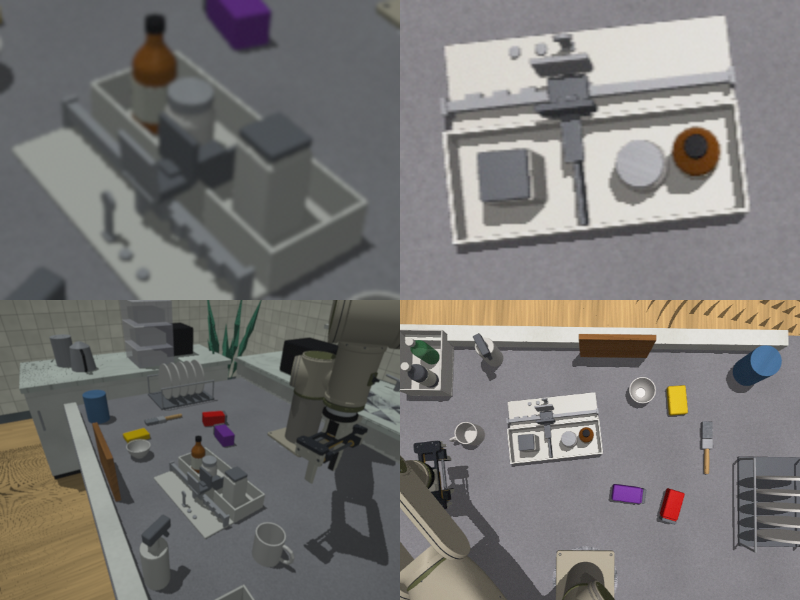

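The top crop shows the tub upright in the widened bay, lid at about (505,175). The divider is in line with the tab at about (563,45), the lever is home, and the jar, soap and other items are where they were.

```bash
python3 -c "
from plant import job
print(job.close_job())"
```

```text
the job is handed in; nothing more can be done
None
```

The job is handed in at about 23 s: the tub was stood upright and released, the divider was moved to the tab's notch (the 4th) with its lever snapped home, and the tub now stands upright in the widened bay with the other things left where they were.

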